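# Nudge a tin into the three-point nest of a lid press

## Task

Load the lid press: with the gate arm still open, gently slide the round tin that stands nearest you across the bench, upright, into the nest under the press head until it rests against both fixed rear posts. Then swing the gate arm closed until its roller presses snugly on the tin, so that the tin is held between the two posts and the roller; let go and leave it so. Do not tip the tin, and leave the cup, squeeze bottle and screwdriver where they are.

Things in the scene. Friction and masses are not known exactly. Their poses are not given: they have to be found in the camera images.
- tin: The loose tin standing alone on the bench nearest the robot, right of the press (like ones at the back stay): white one-litre paint tin with a lever lid, a plain upright cylinder 72 mm in diameter and 132 mm tall, 0.3 to 0.65 kg. Origin at the centre of its underside, z up along its axis. It slides on the bench; push it low (25 to 45 mm above the bench), higher pushes may tip it.
- lid_press: Grey bench lid press, fixed. Origin on the bench at the nest centre; x points from the open mouth into the press (away from the robot), y left, z up. No plate in the nest: the tin slides on the bench. A foot 14 mm high lies behind (x 0.045 to 0.13, y -0.1 to 0.1), with a 26 mm wide wing of that height along y = 0.087 out to x = -0.07. Column at x 0.08 to 0.12. Right of the mouth is free.
- press_plate (a point): Centre of the underside of the round press plate, 90 mm across, fixed 165 mm above the nest centre. Above it the press head, 50 mm wide, reaches from the column out over the mouth to x = -0.055 of the press frame, 205 to 260 mm above the bench.
- nest (a point): Nest centre on the bench top, the origin of the lid press and with its axes. A tin that touches both rear posts has its axis here.
- left_post: Left fixed rear post: a slick white plastic ring (friction 0.1), 16 mm in diameter, from 36 to 48 mm above the bench, on a thinner steel stem (10 mm, 54 mm high). Origin at the centre of its foot, 44 mm from the nest centre, 50 degrees to the left of the press's x axis.
- right_post: Right fixed rear post, same as the left, 50 degrees to the right of the press's x axis.
- gate (a joint): Hinge of the gate arm (vertical axis), rad. 0: closed, the arm points to the press's -y across the mouth and its roller just touches a seated tin. Grows as it opens, clockwise from above, towards the robot and on to the left; range -0.1 to 2.2, starts open at 1.5 to 2.0. Friction of 0.12 Nm holds it where it is left; no spring.
- gate_hinge (a point): A point on the hinge axis of the gate arm, 28 mm above the bench, at x = -0.052, y = 0.085 in the press frame; it does not move with the gate.
- gate_handle (a point): Upright pin of the gate arm, dark steel, 14 mm in diameter, its free part from 46 to 108 mm above the bench, to be pinched or pushed. The point lies on its axis 83 mm above the bench. The pin is 89 mm from the hinge axis; with the gate closed it is at x = -0.077, y = 0 in the press frame. The arm below it is a steel bar 14 mm wide from 32 to 46 mm above the bench.
- gate_roller: Slick white plastic roller (friction 0.1) on the inner side of the gate arm's end, upright cylinder 16 mm in diameter, from 36 to 48 mm above the bench. Origin at the centre of its lower face, on its axis. It touches the tin when its axis is 44 mm from the tin's.
- mixing_cup: Bystander: loose translucent mixing cup with a funnel in it, 92 mm wide, 104 mm tall. Origin at the centre of its underside.
- squeeze_bottle: Bystander: loose white squeeze bottle with red cap and bent spout, 63x81 mm, 193 mm tall. Origin at its underside.
- screwdriver: Bystander: loose screwdriver with a red handle, 188 mm long, lying. Origin under its middle.

How it is judged (in metres and radians):
On the way, in this order (a step that is already met when the one before it is completed fails the run):
1. the tin stands against both rear posts (its axis within 4 mm of the nest centre) while the gate is still open (more than 0.6 rad) (horizontal distance between tin and nest below 0.004 m and angle between tin's own z axis and vertical below 0.05 rad and value of joint gate above 0.6 rad), for 0.1 s.
2. the gate is swung in and roller and both posts press on the tin at once (over 0.5 N each) (contact force between each of gate_roller, left_post, right_post and tin above 0.5 N), for 0.1 s.
At the end, for the whole second after the job is handed in: The tin stands upright (within 0.03 rad) and still on the bench, its axis within 3 mm of the nest centre, so against both rear posts, and the gate roller is closed on it (roller axis less than 47 mm from the tin's axis, touching at 44 mm) (horizontal distance between tin and nest below 0.003 m and horizontal distance between tin and gate_roller below 0.047 m and angle between tin's own z axis and vertical below 0.03 rad and height (world z) of tin below 0.004 m and linear speed of tin below 0.01 m/s).
It fails at once if the tin is tipped by more than 0.25 rad or lifted off the bench by more than 15 mm (angle between tin's own z axis and vertical above 0.25 rad or height (world z) of tin above 0.015 m).
It fails at once if the cup, the squeeze bottle or the screwdriver is moved by more than 20 mm (distance of any of mixing_cup, squeeze_bottle, screwdriver from where it was at the start of the episode above 0.02 m).
It also fails if it takes over 72 s, if anything falls off the work surface, if the arm or the gripper's body presses on something with over 40 N, if the wrist force passes 120 N, or if a joint passes its speed limit or range.

## Robot

A 6-joint arm with a two-finger parallel gripper is mounted at the origin on a cart in front of the work surface, level with it; the furniture and walls round the work are solid. World frame = base frame: x ahead of the robot, y to its left, z up, the work surface at z = 0. Lengths are in mm, angles in rad, forces in N, time in s.
With the tool pointing down it reaches from about 350 to 1000 mm from the base axis. Payload 7.1 kg.
Tool frame: the origin (TCP) lies midway between the tips of the shut fingers; the grasp point (between the pads) lies 19 mm behind it; z points along the fingers, y is the line along which they close (so a half turn about z gives the same grasp; the last joint's range is limited). The gripper opens to 85 mm and grips with 20 to 120 N. Pads are 22 mm wide; open, the fingers measure 114 mm over their backs; the gripper's body (76 mm by 85 mm) begins 54 mm behind the grasp point. The pads swing forward as they close: fully open they stand 13 mm farther back than shut.
Start: joints at [-1.332, 0.423, 1.63, -0, 1.089, -0.019], TCP at [159.365, -604.324, 231.319] pointing down, gripper open.
Joint ranges: [-3, 3], [-0.9, 2.11], [0.09, 2.58], [-1.31, 4.45], [0.11, 2.69], [-2.54, 2.54]. Speed limits (rad/s): [2.39, 2.39, 3.01, 3.14, 3.14, 3.14].

## Interface

Orientations are given as a unit quaternion [w, x, y, z].
In Python, from workcell import bot gives the robot as it stands. The module is installed in compiled form; this text tells all that it offers.
- The arm moves only by the tool drive_tool, never from a script. Its arguments are lists of equal length, an entry for each row: "dr": the turn, a rotation vector about the tool's x, y, z normalised to -1 to 1, where 1 is pi/4 rad, a list of three; "xyz": the shift along the tool's x, y, z normalised to -1 to 1, where 1 is 0.5 m, a list of three; "claw": the gripper's target within -1 to 1 (fully open at 1, half-way at 0, shut at -1). A call has 1 to 10 rows; each row shifts and turns the commanded pose from where the row before left it, along the tool's axes as they then stand; what a row does not reach is not made up. A row lasts 1/8 s, in which the tool goes at most 62.5 mm and 10.7 degrees, less where a joint would pass 70% of its speed; a pose out of reach is approached as far as the arm can. A call with a number of a shift or a turn outside -1 to 1 is refused whole. A call with a gripper value outside its range is refused whole. The fingers move at their own pace and stop on an object; the grip force is fixed at half the most. Time passes only in rows, so rows that do not move let the fingers close. It gives the time, the measured TCP pose, the force, the opening and the grip force at its end, in the units of the state.
- bot.read_state(): the state, without advancing time (a new reading comes with each control period).
- bot.grab_frame(name): name is "side" or "top"; returns the picture (420x560x3 uint8, red, green, blue); there is no depth.
- bot.camera_model(name): a dict with "fx", "fy", "cx", "cy" (pixels), "rvec" (rotation vector, rad) and "tvec" (3), from world to camera coordinates, as OpenCV has them. Camera axes: x right, y down, z forward; pixel columns grow to the right and rows downward; lengths in mm; the calibration is good to about 2 mm. A picture is of the moment at which its call begins. camera_model takes no time and is no camera call.
- bot.hand_in(): hands the job in; it is judged then, once.
Trained networks look in the newest picture that a camera, given by its name, has taken for a name from the list of things; names that differ only in an ending like _2 or _b are one class to them, and where a whole thing is asked for, a point or a joint stands for the part that bears it (a point fixed in the world has none). Each returns a list of dicts, best first, with "p" (0 to 1); they miss things now and then, are a little off and sometimes report something else, mostly with a low value. They report only what shows in the picture. A call takes as long as a camera call.
- bot.spot_in(query, camera): "at" ([row, column] in pixels, amid what is visible of it).
The state is a dict: "time_s": time; "joint_positions": joint angles; "qd": joint speeds; "joint_torque": joint torques, N m; "tcp_pos": TCP position; "eef_rot": TCP orientation; "ft_force": force on the tool from outside, world axes, zero at the start; "wrist_torque": the same for the moment, N m; "width": finger opening in mm; "grip_force": force on a finger pad.
Only numpy, scipy, OpenCV 4.12 (cv2) and the standard library are available. Lean on these libraries where they do the work, as an engineer would, in place of code of your own. Each camera call takes 0.05 s, during which the arm holds its last target. There are 200 camera calls.

## Working session

There is one attempt and no reset: what is moved stays moved. The work goes in short steps, Python scripts to look and compute and a tool call to move; the robot and the scene stay as the last step left them, time stands still between calls to the robot, and variables do not carry over. Pictures are saved under pics/ and viewed, at most 10 in all, crops included, and the job is handed in when it is done.

Besides the shell and the picture viewer there is one more tool, called after ">>>" in YAML: its name, and indented under it one key for each argument. drive_tool: Moves the arm, as the interface text tells. Scaled input: -1 to 1 covers 0.5 m each way for a shift and pi/4 rad each way for a turn. Its arguments: {"type":"object","properties":{"dr":{"type":"array","items":{"type":"array","items":{"type":"number"}}},"xyz":{"type":"array","items":{"type":"array","items":{"type":"number"}}},"claw":{"type":"array","items":{"type":"number"}}},"required":["dr","xyz","claw"]}

```bash
mkdir -p pics; cat > h.py <<'E'
import numpy as np, cv2
from workcell import bot
from scipy.spatial.transform import Rotation as R
def ray(cam,at):
    m=bot.camera_model(cam); r=R.from_rotvec(np.ravel(m["rvec"])).as_matrix(); t=np.ravel(m["tvec"])
    d=r.T@np.array([(at[1]-m["cx"])/m["fx"],(at[0]-m["cy"])/m["fy"],1]); return -r.T@t,d
def at_z(cam,at,z):
    c,d=ray(cam,at); return c+d*(z-c[2])/d[2]
def proj(cam,p):
    m=bot.camera_model(cam); K=np.array([[m["fx"],0,m["cx"]],[0,m["fy"],m["cy"]],[0,0,1.]])
    return cv2.projectPoints(np.float64(p).reshape(-1,1,3),np.float64(m["rvec"]),np.float64(m["tvec"]),K,None)[0].reshape(-1,2)
def save(cam,n):
    im=bot.grab_frame(cam)[:,:,::-1]; cv2.imwrite(f"pics/{n}.png",im); return im
E
python3 - <<'E'
from h import *
for c in("side","top"):
    save(c,c+"0"); o,d=ray(c,[210,280]); print(c,o.round(),(d/np.linalg.norm(d)).round(2))
    for q in("tin","left_post","right_post","gate_handle","gate_roller","lid_press","mixing_cup","squeeze_bottle","screwdriver"):
        print(q,[(np.round(x["at"]),round(x["p"],2),at_z(c,x["at"],45).round()[:2]) for x in bot.spot_in(q,c)[:3]])
print(bot.read_state())
E
```

```text
side [ 302. 1424.  597.] [ 0.16 -0.92 -0.37]
tin [(array([208., 308.]), 0.65, array([460.,  37.]))]
left_post [(array([254., 241.]), 0.62, array([589., 347.])), (array([190., 267.]), 0.33, array([ 612., -111.]))]
right_post [(array([240., 238.]), 0.62, array([616., 273.]))]
gate_handle [(array([255., 302.]), 0.87, array([441., 339.]))]
gate_roller []
lid_press [(array([192., 231.]), 0.88, array([724., -84.]))]
mixing_cup [(array([194., 267.]), 0.87, array([604., -77.]))]
squeeze_bottle [(array([264., 211.]), 0.61, array([646., 409.]))]
screwdriver [(array([296., 320.]), 0.63, array([383., 517.]))]
top [ 237.  118. 1040.] [ 0.27  0.08 -0.96]
tin [(array([241., 316.]), 0.93, array([467.,  88.]))]
left_post []
right_post []
gate_handle [(array([223., 225.]), 0.9, array([444., 331.]))]
gate_roller []
lid_press [(array([156., 253.]), 0.75, array([649., 318.]))]
mixing_cup [(array([198., 397.]), 0.82, array([645., -90.]))]
squeeze_bottle [(array([148., 196.]), 0.6, array([626., 479.]))]
screwdriver [(array([234., 174.]), 0.77, array([380., 448.]))]
{'time_s': 1.0, 'joint_positions': array([-1.33201153e+00,  4.23077513e-01,  1.62988549e+00, -4.72105028e-05,
        1.08860290e+00, -1.89987974e-02]), 'qd': array([ 0.00098292,  0.00112216, -0.00040112, -0.00135325,  0.00044924,
       -0.0003191 ]), 'joint_torque': array([-4.14849037e-04, -5.57340109e+01, -2.82146645e+01, -1.42734630e-04,
        5.52467936e-04, -1.79743103e-05]), 'tcp_pos': array([ 159.34806467, -604.3382244 ,  231.33882395]), 'eef_rot': array([ 1.55861487e-05,  9.91703539e-01,  1.28546065e-01, -1.93211097e-05]), 'ft_force': array([-0.1318701 ,  0.68452405,  0.46862759]), 'wrist_torque': array([ 0.01019475,  0.0094147 , -0.0127481 ]), 'grip_force': 0.0, 'width': 85.57716091578615}
```

View pics/side0.png

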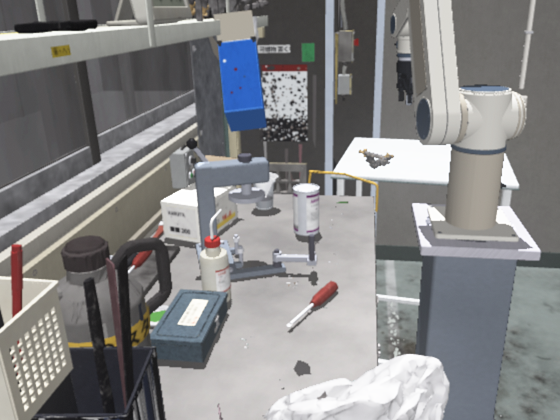

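View pics/top0.png

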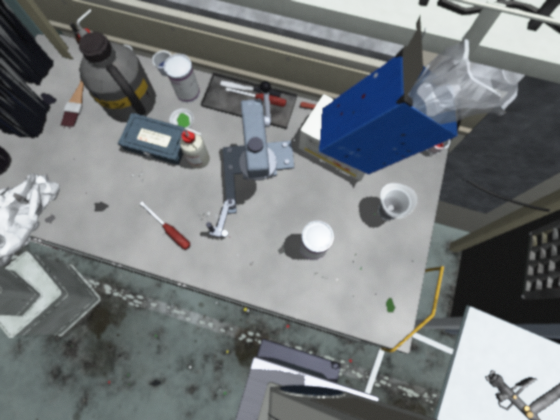

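The overview shows the tin at side (208,308) / top (237,318), the press with its open gate at left (handle at side (255,302), top (230,215)), and the bystanders clear to the sides. I'll zoom in on the press.

```bash
python3 - <<'E'
from h import *
s=cv2.imread("pics/side0.png");t=cv2.imread("pics/top0.png")
a=cv2.resize(s[140:290,180:340],None,fx=5,fy=5,interpolation=cv2.INTER_CUBIC)[:600,:800]
b=cv2.resize(t[90:260,190:350],None,fx=5,fy=5,interpolation=cv2.INTER_CUBIC)
cv2.imwrite("pics/sidec.png",cv2.resize(s[140:290,180:340],(640,600),interpolation=cv2.INTER_CUBIC))
cv2.imwrite("pics/topc.png",cv2.resize(t[95:260,190:350],(582,600),interpolation=cv2.INTER_CUBIC))
E
```

```text
(no output)
```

View pics/sidec.png

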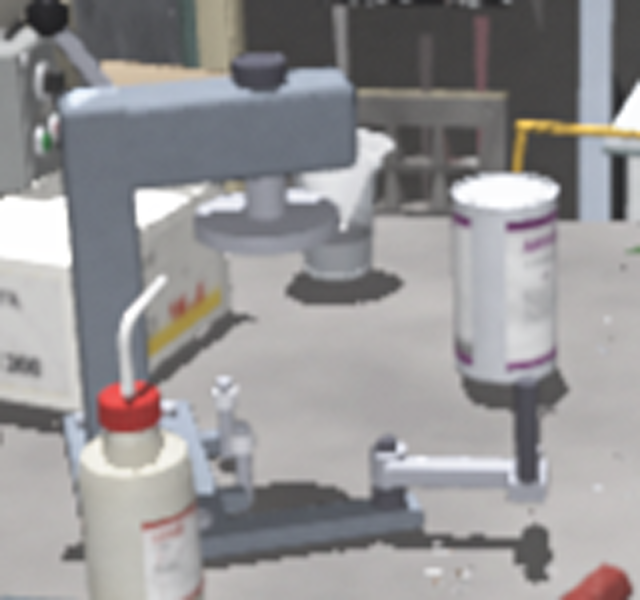

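View pics/topc.png

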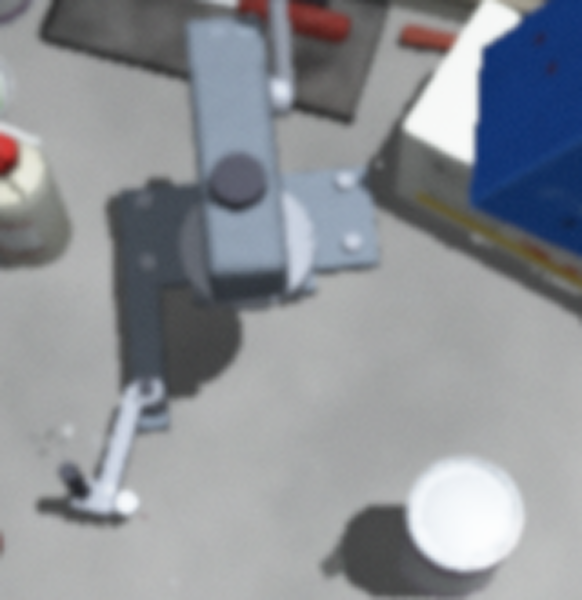

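The crops show the posts (side crop ≈(238,440), (227,390)), the wing end, the hinge, the handle and the head edges. I'll fit the press pose from these.

```bash
cat >> h.py <<'E'
def press(p): # x,y,yaw -> function
    c,s=np.cos(p[2]),np.sin(p[2])
    return lambda q: np.c_[p[0]+c*np.array(q)[:,0]-s*np.array(q)[:,1], p[1]+s*np.array(q)[:,0]+c*np.array(q)[:,1], np.array(q)[:,2]]
def rot(v,g): # clockwise from above
    c,s=np.cos(-g),np.sin(-g); return np.array([c*v[0]-s*v[1],s*v[0]+c*v[1]])
def handle(g,z): return [*(np.array([-52,85])+rot([-25,-85],g)),z]
E
python3 - <<'E'
from h import *
from scipy.optimize import least_squares
a=44*np.cos(np.radians(50));b=44*np.sin(np.radians(50))
S=[((a,b,42),(242,448)),((a,-b,42),(228,398)),((-70,74,14),(422,510))]
T=[((0,0,168),(247,240)),((-55,25,260),(212,268)),((-55,-25,260),(281,264)),((-55,25,205),(212,300)),((-55,-25,205),(285,293)),((45,-100,14),(378,265)),((130,-100,14),(365,170)),((130,100,14),(118,195)),((-70,74,14),(168,428)),((-70,100,14),(133,428)),((-52,85,50),(147,388))]
Hs=[(108,(525,382)),(46,(527,482))];Ht=[(108,(66,468)),(46,(98,495))]
ps=lambda c:np.array(c)/4+[180,140]; pt=lambda c:np.array(c)/3.637+[190,95]
def f(p):
    P=press(p); r=[]
    for cam,L,H,k in(("side",S,Hs,ps),("top",T,Ht,pt)):
        q=[x for x,_ in L]+[handle(p[3],z) for z,_ in H]
        r.append(proj(cam,P(q))-np.array([k(c) for _,c in L+H]))
    return np.vstack(r).ravel()
o=least_squares(f,[580,310,0.,1.7],loss="soft_l1",x_scale=[10,10,.1,.1])
print(o.x,o.cost);print(f(o.x).reshape(-1,2).round(1).tolist())
# tin: lid ellipse by threshold
t=cv2.imread("pics/top0.png");g=cv2.cvtColor(t,cv2.COLOR_BGR2GRAY)
print("lid top", at_z("top",[95+515/3.637,190+466/3.637],132), "side lid",at_z("side",[140+193/4,180+505/4],132),"side foot ctr", at_z("side",[140+370/4,180+506/4],0))
E
```

```text
[5.84304573e+02 2.77705326e+02 4.00246797e-01 1.91013095e+00] 27.249369139756038
[[-0.2, -2.4], [-1.0, -0.9], [-2.2, -5.8], [0.3, -1.3], [-0.1, -2.2], [-0.5, 1.9], [-2.3, 1.7], [1.8, 0.5], [-0.4, 2.1], [1.3, 1.8], [-0.0, -1.3], [0.1, -2.1], [-0.7, -2.1], [-0.2, -1.2], [-0.1, -0.2], [-0.5, 0.0], [0.0, 0.6], [-4.6, -1.0]]
lid top [459.07921719  88.13820021 132.        ] side lid [457.4111201  107.07220404 132.        ] side foot ctr [457.7356426  109.24075709   0.        ]
```

>>> drive_tool:
  dr:
    - [0,0,0]
    - [0,0,0]
    - [0,0,0]
    - [0,0,0]
    - [0,0,0]
    - [0,0,0]
    - [0,0,0]
    - [0,0,0]
    - [0,0,0]
    - [0,0,0]
  xyz:
    - [0.068,-0.094,-0.006]
    - [0.068,-0.094,-0.006]
    - [0.068,-0.094,-0.006]
    - [0.068,-0.094,-0.006]
    - [0.068,-0.094,-0.006]
    - [0.068,-0.094,-0.006]
    - [0.068,-0.094,-0.006]
    - [0.068,-0.094,-0.006]
    - [0.068,-0.094,-0.006]
    - [0.068,-0.094,-0.006]
  claw: [0,0,0,0,0,0,0,0,0,0]

```text
time_s: 2.25
tcp_pos: [368.9, -61.4, 261.9]
eef_rot: [0.0, 0.992, 0.128, 0.001]
ft_force: [0.2, -0.7, 0.8]
width: 42.6
grip_force: 0.0
```

>>> drive_tool:
  dr:
    - [0,0,-0.235]
    - [0,0,-0.235]
    - [0,0,-0.235]
    - [0,0,-0.235]
    - [0,0.2,0]
    - [0,0.2,0]
    - [0,0.2,0]
    - [0,0.2,0]
    - [0,0.2,0]
    - [0,0,0]
  xyz:
    - [0,0,0]
    - [0,0,0]
    - [0,0,0]
    - [0,0,0]
    - [0,0,0]
    - [0,0,0]
    - [0,0,0]
    - [0,0,0]
    - [0,0,0]
    - [0,0,0]
  claw: [0,0,0,0,0,0,0,0,0,0]

```text
time_s: 3.5
tcp_pos: [367.6, -64.3, 260.3]
eef_rot: [-0.184, 0.813, 0.439, 0.336]
ft_force: [-0.2, 0.1, 0.1]
width: 42.8
grip_force: 0.0
```

```bash
cat >> h.py <<'E'
def st():
    s=bot.read_state(); q=s["eef_rot"]; M=R.from_quat([q[1],q[2],q[3],q[0]]).as_matrix()
    print("t",round(s["time_s"],2),"tcp",s["tcp_pos"].round(1),"J",s["joint_positions"].round(2),"F",s["ft_force"].round(1),"w",round(s["width"],1)); return s,M
def go(target,rows=None,heading=None,tilt=None):
    """tool-axis shift units total to target; and remaining turn (applied after)"""
    s,M=st(); d=M.T@(np.array(target)-s["tcp_pos"])/500; n=rows or int(np.ceil(np.linalg.norm(d)/.11))
    print("shift",n,"rows of",(d/n).round(4))
    if heading is not None:
        h=np.radians(heading);t=np.radians(tilt); z=np.array([np.sin(t)*np.cos(h),np.sin(t)*np.sin(h),-np.cos(t)]); y=np.array([np.sin(h),-np.cos(h),0])
        N=np.c_[np.cross(y,z),y,z]; print("turn total",(R.from_matrix(M.T@N).as_rotvec()/(np.pi/4)).round(4))
    print("xtool",M[:,0].round(2),"ytool",M[:,1].round(2),"ztool",M[:,2].round(2))
E
python3 -c "
from h import *
go([394,-11,120],heading=57,tilt=45)"
```

```text
t 3.5 tcp [367.6 -64.3 260.3] J [-0.8   0.11  2.25  0.85  1.17 -0.72] F [-0.2  0.1  0.1] w 42.8
shift 3 rows of [-0.0383 -0.0043  0.094 ]
turn total [-0.0006  0.0001 -0.0061]
xtool [0.39 0.59 0.71] ytool [ 0.84 -0.55 -0.  ] ztool [ 0.38  0.59 -0.71]
```

```bash
python3 -c "
from h import *
go([400,-3,26])"
```

```text
t 3.5 tcp [367.6 -64.3 260.3] J [-0.8   0.11  2.25  0.85  1.17 -0.72] F [-0.2  0.1  0.1] w 42.8
shift 5 rows of [-0.0467 -0.0022  0.0858]
xtool [0.39 0.59 0.71] ytool [ 0.84 -0.55 -0.  ] ztool [ 0.38  0.59 -0.71]
```

>>> drive_tool:
  dr:
    - [0,0,0]
    - [0,0,0]
    - [0,0,0]
    - [0,0,0]
    - [0,0,0]
    - [0,0,0]
  xyz:
    - [-0.047,-0.002,0.086]
    - [-0.047,-0.002,0.086]
    - [-0.047,-0.002,0.086]
    - [-0.047,-0.002,0.086]
    - [-0.047,-0.002,0.086]
    - [0,0,0]
  claw: [0,0,0,0,0,0]

```text
time_s: 4.25
tcp_pos: [400.1, -0.3, 23.6]
eef_rot: [-0.187, 0.812, 0.442, 0.333]
ft_force: [0.3, -0.7, 1.1]
width: 42.5
grip_force: 0.0
```

```bash
python3 -c "
from h import *
st(); P=press([584.3,277.7,.4])
im=save('top','t1').copy()
for p in P([(0,0,0),(-12,0,0)]): 
  u=proj('top',p)[0]; cv2.drawMarker(im,tuple(int(v) for v in u.round()),(0,0,255),0,6)
for z,c in((132,(0,255,0)),(0,(255,0,0))):
  a=np.linspace(0,6.28,60); pts=np.c_[459+36*np.cos(a),88+36*np.sin(a),z+0*a]
  cv2.polylines(im,[proj('top',pts).round().astype(int)],True,c,1)
cv2.imwrite('pics/t1c.png',cv2.resize(im[90:330,190:390],(500,600)))
"
```

```text
t 4.25 tcp [ 4.001e+02 -3.000e-01  2.360e+01] J [-0.6   0.75  2.33  1.47  0.79 -1.46] F [ 0.3 -0.7  1.1] w 42.5
```

View pics/t1c.png

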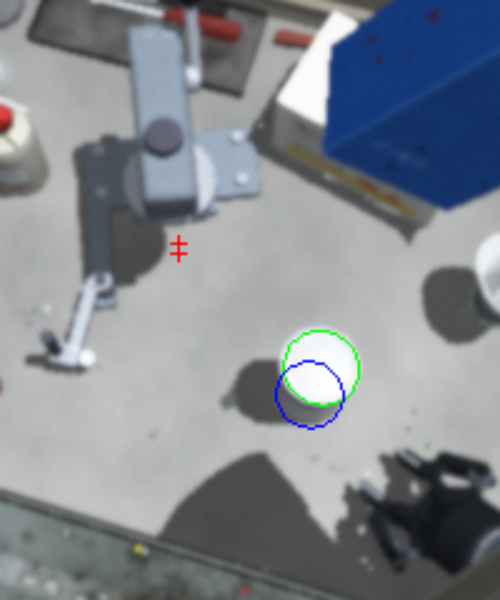

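The tin overlay (green lid, blue base) fits, and the gripper is behind the tin on the push line, at about (385,472) in the crop.

```bash
python3 -c "
from h import *
go([431,43,25],rows=2)
go([500,154,26],rows=12,heading=58,tilt=45)"
```

```text
t 4.3 tcp [401.   -1.1  25.8] J [-0.6   0.74  2.33  1.47  0.79 -1.46] F [ 0.6 -0.3  0.7] w 42.4
shift 2 rows of [0.0372 0.0014 0.0383]
xtool [0.39 0.59 0.71] ytool [ 0.84 -0.54 -0.  ] ztool [ 0.38  0.6  -0.71]
t 4.3 tcp [401.   -1.1  25.8] J [-0.6   0.74  2.33  1.47  0.79 -1.46] F [ 0.6 -0.3  0.7] w 42.4
shift 12 rows of [ 0.0217 -0.0001  0.0217]
turn total [ 0.0078  0.0003 -0.0159]
xtool [0.39 0.59 0.71] ytool [ 0.84 -0.54 -0.  ] ztool [ 0.38  0.6  -0.71]
```

>>> drive_tool:
  dr:
    - [0,0,0]
    - [0,0,0]
    - [0,0,0]
    - [0,0,0]
    - [0,0,0]
    - [0,0,0]
    - [0,0,0]
    - [0,0,0]
    - [0,0,0]
    - [0,0,0]
  xyz:
    - [0.037,0.001,0.037]
    - [0.03,0,0.03]
    - [0.01,0,0.01]
    - [0.014,0,0.014]
    - [0.014,0,0.014]
    - [0.014,0,0.014]
    - [0.014,0,0.014]
    - [0.014,0,0.014]
    - [0.014,0,0.014]
    - [0.014,0,0.014]
  claw: [0,0,0,0,0,0,0,0,0,0]

```text
time_s: 5.55
tcp_pos: [469.0, 101.2, 26.1]
eef_rot: [-0.183, 0.812, 0.441, 0.336]
ft_force: [-3.8, -6.0, 5.8]
width: 42.7
grip_force: 3.4
```

```bash
python3 -c "
from h import *
s,M=st()
im=save('top','t2').copy()
cv2.circle(im,tuple(int(v) for v in proj('top',s['tcp_pos'])[0].round()),1,(0,0,255),-1)
h=np.array([np.cos(1.01),np.sin(1.01)]); c=s['tcp_pos'][:2]+36*h
a=np.linspace(0,6.28,60); pts=np.c_[c[0]+36*np.cos(a),c[1]+36*np.sin(a),132+0*a]
print('guess',c); cv2.polylines(im,[proj('top',pts).round().astype(int)],True,(0,255,0),1)
cv2.imwrite('pics/t2c.png',cv2.resize(im[90:330,190:390],(500,600)))
print([(x['at'],x['p']) for x in bot.spot_in('tin','top')])
"
```

```text
t 5.55 tcp [469.  101.2  26.1] J [-0.25  0.74  2.28  1.77  0.75 -1.4 ] F [-3.8 -6.   5.8] w 42.7
guess [488.17334746 131.70213408]
[([227.6, 305.7], 0.93)]
```

View pics/t2c.png

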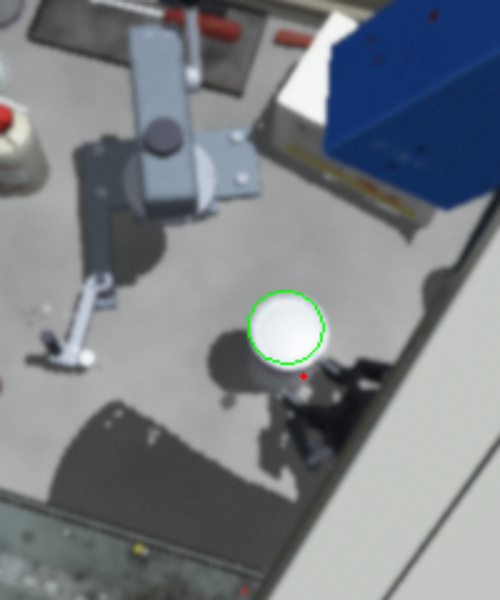

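Contact is made: the tin (lid at crop (287,331)) sits about 32 mm ahead of the TCP. I'll continue the push.

```bash
python3 -c "
from h import *
go([553.5,242.5,26],rows=18,heading=59,tilt=45)"
```

```text
t 5.65 tcp [469.4 101.7  26.1] J [-0.25  0.74  2.28  1.77  0.75 -1.4 ] F [-0.1 -0.3  0. ] w 42.9
shift 18 rows of [ 0.0129 -0.0006  0.0129]
turn total [ 0.0295 -0.     -0.0301]
xtool [0.38 0.59 0.71] ytool [ 0.84 -0.54 -0.  ] ztool [ 0.38  0.59 -0.71]
```

>>> drive_tool:
  dr:
    - [0.006,0,-0.006]
    - [0.006,0,-0.006]
    - [0.006,0,-0.006]
    - [0.006,0,-0.006]
    - [0.006,0,-0.006]
    - [0,0,0]
    - [0,0,0]
    - [0,0,0]
    - [0,0,0]
    - [0,0,0]
  xyz:
    - [0.006,0,0.006]
    - [0.013,-0.0005,0.013]
    - [0.013,-0.0005,0.013]
    - [0.013,-0.0005,0.013]
    - [0.013,-0.0005,0.013]
    - [0.013,-0.0005,0.013]
    - [0.013,-0.0005,0.013]
    - [0.013,-0.0005,0.013]
    - [0.013,-0.0005,0.013]
    - [0.013,-0.0005,0.013]
  claw: [0,0,0,0,0,0,0,0,0,0]

```text
time_s: 6.9
tcp_pos: [512.4, 176.1, 25.9]
eef_rot: [-0.188, 0.805, 0.454, 0.333]
ft_force: [-2.4, -5.1, 3.2]
width: 42.8
grip_force: 2.8
```

```bash
python3 -c "
from h import *
go([553.5,242.5,26],rows=8)
bot.grab_frame('top');bot.grab_frame('side')
for c in('top','side'): print([(x['at'],x['p'],at_z(c,x['at'],66).round()) for x in bot.spot_in('tin',c)])
"
```

```text
t 6.9 tcp [512.4 176.1  25.9] J [-0.04  0.74  2.2   1.86  0.7  -1.29] F [-2.4 -5.1  3.2] w 42.8
shift 8 rows of [0.0138 0.0002 0.0138]
xtool [0.37 0.61 0.71] ytool [ 0.86 -0.52 -0.  ] ztool [ 0.36  0.61 -0.71]
[([201.8, 277.1], 0.66, array([534., 213.,  66.]))]
[([222.6, 277.8], 0.84, array([523., 199.,  66.]))]
```

>>> drive_tool:
  dr:
    - [0,0,0]
    - [0,0,0]
    - [0,0,0]
    - [0,0,0]
    - [0,0,0]
    - [0,0,0]
    - [0,0,0]
    - [0,0,0]
    - [0,0,0]
  xyz:
    - [0.008,0,0.008]
    - [0.014,0,0.014]
    - [0.014,0,0.014]
    - [0.014,0,0.014]
    - [0.014,0,0.014]
    - [0.014,0,0.014]
    - [0.014,0,0.014]
    - [0.008,0,0.008]
    - [0.004,0,0.004]
  claw: [0,0,0,0,0,0,0,0,0]

```text
time_s: 8.22
tcp_pos: [550.8, 239.7, 26.1]
eef_rot: [-0.188, 0.804, 0.455, 0.333]
ft_force: [-2.6, -2.0, -1.0]
width: 42.7
grip_force: 1.5
```

```bash
python3 -c "
from h import *
st(); a=save('top','t3');b=save('side','s3')
cv2.imwrite('pics/c3.png',np.hstack([cv2.resize(a[100:250,190:290],(400,600),interpolation=2),cv2.resize(b[180:280,220:287],(400,600),interpolation=2)]))
"
```

```text
t 8.22 tcp [550.8 239.7  26.1] J [ 0.1   0.75  2.11  1.92  0.65 -1.19] F [-2.6 -2.  -1. ] w 42.7
```

View pics/c3.png

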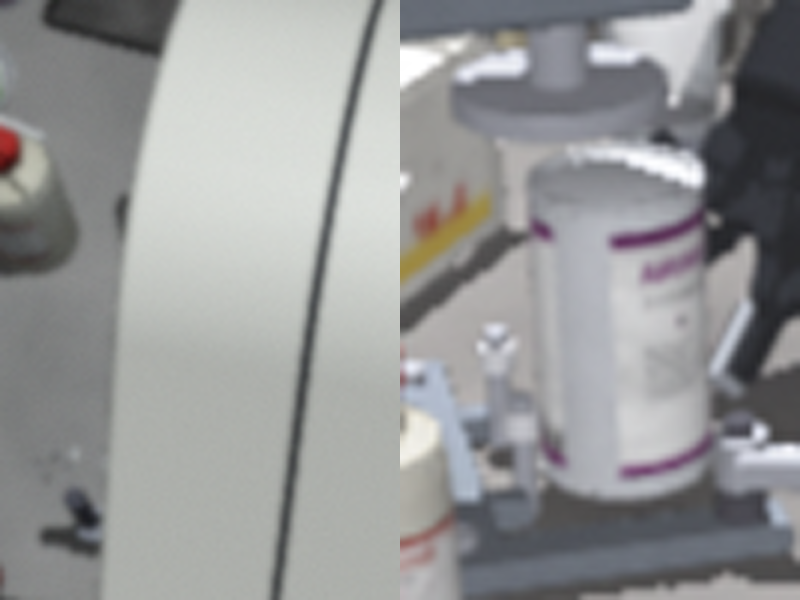

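The side view shows the tin upright under the plate at crop (617,330), just short of the left post. The top view is blocked by the arm. Next I retract and turn to push along the press axis.

```bash
python3 -c "
from h import *
P=press([584.3,277.7,.4])
print(proj('side',P([(0,0,66),(-16,-2,66),(28.3,33.7,42)])))
go(P([(-115,-5,26)])[0],heading=22.9,tilt=45)"
```

```text
[[248.7073842  233.90513817]
 [254.79320461 232.81825733]
 [240.33021462 249.61372229]]
t 8.32 tcp [550.8 239.6  26.2] J [ 0.1   0.75  2.11  1.92  0.65 -1.19] F [-0.9 -0.4 -1.1] w 42.6
shift 2 rows of [-0.0327 -0.0546 -0.0323]
turn total [-5.673e-01 -3.000e-04  5.673e-01]
xtool [0.36 0.61 0.71] ytool [ 0.86 -0.52  0.  ] ztool [ 0.36  0.61 -0.71]
```

>>> drive_tool:
  dr:
    - [0,0,0]
    - [0,0,0]
    - [0,0,0]
    - [-0.142,0,0.142]
    - [-0.142,0,0.142]
    - [-0.142,0,0.142]
    - [-0.142,0,0.142]
    - [0,0,0]
    - [0,0,0]
  xyz:
    - [-0.03,0,-0.03]
    - [-0.02,-0.05,-0.02]
    - [-0.015,-0.059,-0.015]
    - [0,0,0]
    - [0,0,0]
    - [0,0,0]
    - [0,0,0]
    - [0,0,0]
    - [0,0,0]
  claw: [0,0,0,-1,-1,-1,-1,-1,-1]

```text
time_s: 9.45
tcp_pos: [480.9, 229.1, 26.6]
eef_rot: [-0.079, 0.904, 0.189, 0.375]
ft_force: [1.2, -0.1, -0.8]
width: 0.2
grip_force: 0.0
```

```bash
python3 -c "
from h import *
P=press([584.3,277.7,.4])
go(P([(-66,-1,26)])[0],heading=22.9,tilt=45)
a=save('top','t4');b=save('side','s4')
cv2.imwrite('pics/c4.png',np.hstack([cv2.resize(a[100:250,190:290],(400,600),interpolation=2),cv2.resize(b[180:280,220:287],(400,600),interpolation=2)]))
"
```

```text
t 9.45 tcp [480.9 229.1  26.6] J [ 0.43  0.75  2.37  3.16  0.76 -1.57] F [ 1.2 -0.1 -0.8] w 0.2
shift 1 rows of [ 0.0672 -0.0057  0.0692]
turn total [-0.0128 -0.0021  0.0116]
xtool [0.65 0.28 0.71] ytool [ 0.4  -0.92 -0.  ] ztool [ 0.65  0.28 -0.71]
```

View pics/c4.png

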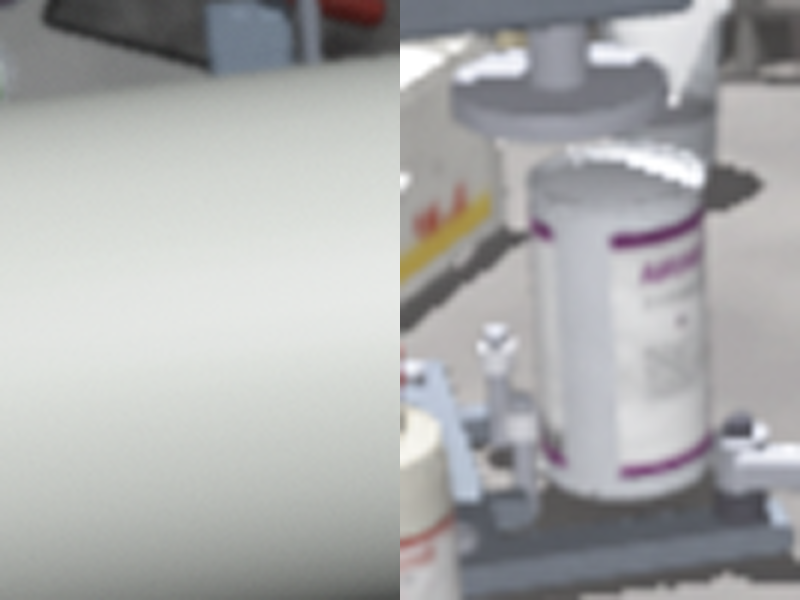

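The tin is unmoved and upright at side crop (617,330). Now a slow seating push.

>>> drive_tool:
  dr:
    - [-0.006,0,0.006]
    - [-0.006,0,0.006]
    - [0,0,0]
    - [0,0,0]
    - [0,0,0]
    - [0,0,0]
    - [0,0,0]
  xyz:
    - [0.03,-0.003,0.03]
    - [0.025,-0.003,0.025]
    - [0.008,0,0.008]
    - [0.004,0,0.004]
    - [0.004,0,0.004]
    - [0.004,0,0.004]
    - [0.004,0,0.004]
  claw: [-1,-1,-1,-1,-1,-1,-1]

```text
time_s: 10.42
tcp_pos: [529.9, 252.8, 25.9]
eef_rot: [-0.075, 0.906, 0.182, 0.375]
ft_force: [-7.7, -2.8, 4.8]
width: -0.0
grip_force: 3.7
```

>>> drive_tool:
  dr:
    - [0,0,0]
    - [0,0,0]
  xyz:
    - [0.003,0,0.003]
    - [0.003,0,0.003]
  claw: [-1,-1]

```text
time_s: 10.68
tcp_pos: [533.0, 254.1, 25.9]
eef_rot: [-0.075, 0.906, 0.182, 0.374]
ft_force: [-6.6, -2.8, 5.2]
width: -0.1
grip_force: 3.6
```

```bash
python3 -c "
from h import *
s,M=st(); d=s['tcp_pos'][:2]-[584.3,277.7]; c,n=np.cos(.4),np.sin(.4); print('press',c*d[0]+n*d[1],-n*d[0]+c*d[1])
"
```

```text
t 10.68 tcp [533.  254.1  25.9] J [ 0.44  0.73  2.25  3.19  0.62 -1.58] F [-6.6 -2.8  5.2] w -0.1
press -56.407461215524336 -1.7326926954332826
```

>>> drive_tool:
  dr:
    - [0,0,0]
    - [0,0,0]
    - [0,0,0]
  xyz:
    - [0.003,0,0.003]
    - [0.003,0,0.003]
    - [0.003,0,0.003]
  claw: [-1,-1,-1]

```text
time_s: 11.05
tcp_pos: [538.9, 256.6, 25.9]
eef_rot: [-0.075, 0.906, 0.182, 0.374]
ft_force: [-6.1, -2.5, 5.7]
width: -0.0
grip_force: 3.6
```

>>> drive_tool:
  dr:
    - [0,0,0]
    - [0,0,0]
  xyz:
    - [0.003,0,0.003]
    - [0.0,0,0.0]
  claw: [-1,-1]

```text
time_s: 11.3
tcp_pos: [541.2, 257.6, 25.9]
eef_rot: [-0.075, 0.906, 0.182, 0.374]
ft_force: [-4.7, -1.6, 2.8]
width: -0.0
grip_force: 2.5
```

>>> drive_tool:
  dr:
    - [0,0,0]
    - [0,0,0]
  xyz:
    - [0.003,0,0.003]
    - [0.0,0,0.0]
  claw: [-1,-1]

```text
time_s: 11.55
tcp_pos: [543.1, 258.4, 25.9]
eef_rot: [-0.075, 0.906, 0.182, 0.374]
ft_force: [-5.3, -1.4, 3.8]
width: 0.2
grip_force: 2.7
```

>>> drive_tool:
  dr:
    - [0,0,0]
    - [0,0,0]
  xyz:
    - [0.003,0,0.003]
    - [0.0,0,0.0]
  claw: [-1,-1]

```text
time_s: 11.8
tcp_pos: [545.0, 259.2, 25.9]
eef_rot: [-0.075, 0.906, 0.182, 0.374]
ft_force: [-3.8, -2.0, 3.1]
width: 0.0
grip_force: 2.7
```

>>> drive_tool:
  dr:
    - [0,0,0]
    - [0,0,0]
  xyz:
    - [0.003,0,0.003]
    - [0.0,0,0.0]
  claw: [-1,-1]

```text
time_s: 12.05
tcp_pos: [546.6, 259.9, 25.9]
eef_rot: [-0.075, 0.906, 0.182, 0.374]
ft_force: [-7.3, -1.9, 4.8]
width: -0.1
grip_force: 3.7
```

>>> drive_tool:
  dr:
    - [0,0,0]
    - [0,0,0]
  xyz:
    - [0.003,0,0.003]
    - [0.0,0,0.0]
  claw: [-1,-1]

```text
time_s: 12.3
tcp_pos: [546.8, 260.1, 25.3]
eef_rot: [-0.075, 0.907, 0.182, 0.373]
ft_force: [-13.8, -5.4, 10.2]
width: -0.2
grip_force: 7.2
```

```bash
python3 -c "
from h import *
st();b=save('side','s5')
cv2.imwrite('pics/c5.png',cv2.resize(b[180:280,220:300],(480,600),interpolation=2))
"
```

```text
t 12.3 tcp [546.8 260.1  25.3] J [ 0.44  0.74  2.21  3.19  0.59 -1.58] F [-13.8  -5.4  10.2] w -0.2
```

View pics/c5.png

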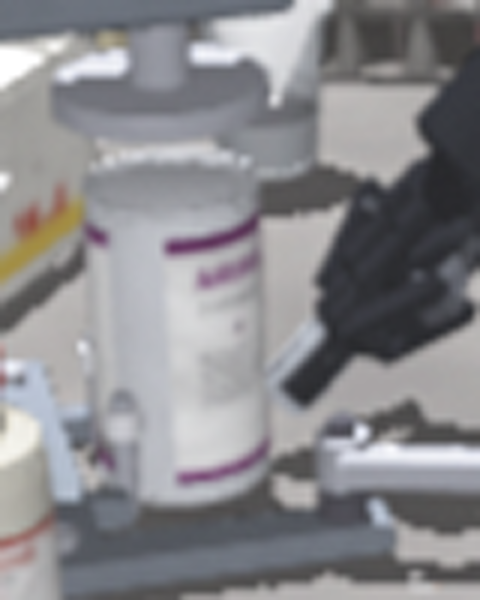

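The force jumped to about 15 N along the press axis and the TCP stopped. The side view shows the tin upright, centred under the plate and against the left post (crop (115,430)). One more small push, then I retract.

>>> drive_tool:
  dr:
    - [0,0,0]
    - [0,0,0]
  xyz:
    - [0.002,0,0.002]
    - [0.0,0,0.0]
  claw: [-1,-1]

```text
time_s: 12.6
tcp_pos: [547.2, 260.3, 24.8]
eef_rot: [-0.075, 0.907, 0.182, 0.372]
ft_force: [-14.3, -4.7, 7.4]
width: 0.5
grip_force: 7.2
```

>>> drive_tool:
  dr:
    - [0,0,0]
    - [0,0,0]
    - [0,0,0]
    - [0,0,0]
    - [0,0,0]
    - [0,0,0]
  xyz:
    - [-0.004,0,-0.004]
    - [-0.02,0,-0.02]
    - [-0.04,0,-0.04]
    - [-0.04,0,-0.08]
    - [0,0,-0.1]
    - [0,0,0]
  claw: [-1,-1,-1,-1,-1,-1]

```text
time_s: 13.35
tcp_pos: [435.5, 213.3, 77.0]
eef_rot: [-0.076, 0.906, 0.182, 0.375]
ft_force: [0.3, -0.3, 0.3]
width: 0.3
grip_force: 0.0
```

```bash
python3 -c "
from h import *
P=press([586.5,278.7,.4])
go(P([(-105,190,150)])[0],heading=22.9,tilt=45)"
```

```text
t 13.35 tcp [435.5 213.3  77. ] J [ 0.46  0.59  2.48  3.21  0.71 -1.58] F [ 0.3 -0.3  0.3] w 0.3
shift 4 rows of [ 0.0466 -0.0959 -0.005 ]
turn total [ 0.0026  0.0005 -0.0038]
xtool [0.65 0.27 0.71] ytool [ 0.39 -0.92 -0.  ] ztool [ 0.65  0.27 -0.71]
```

>>> drive_tool:
  dr:
    - [0,0,0]
    - [0,0,0]
    - [0,0,0]
    - [0,0,0]
    - [0,0,0]
    - [0,0,0]
    - [0,0,0]
  xyz:
    - [0.055,0,-0.055]
    - [0.055,0,-0.055]
    - [0.019,-0.096,0.022]
    - [0.019,-0.096,0.022]
    - [0.019,-0.096,0.022]
    - [0.019,-0.096,0.022]
    - [0,0,0]
  claw: [-1,-1,-1,-1,-1,-1,-1]

```text
time_s: 14.22
tcp_pos: [418.5, 416.1, 150.2]
eef_rot: [-0.077, 0.905, 0.183, 0.377]
ft_force: [0.5, 0.6, -0.4]
width: 0.1
grip_force: 0.0
```

```bash
python3 -c "
from h import *
P=press([586.5,278.7,.4])
go(P([(-112,177,60)])[0],heading=22.9,tilt=45)
a=save('top','t6');b=save('side','s6')
for z in(46,108): 
  for c,im in(('top',a),('side',b)):
    cv2.circle(im,tuple(int(v) for v in proj(c,P([handle(1.91,z)]))[0].round()),1,(0,0,255),-1)
cv2.imwrite('pics/c6.png',np.hstack([cv2.resize(a[130:280,150:250],(400,600),interpolation=2),cv2.resize(b[180:300,240:320],(400,600),interpolation=2)]))
for c in('top','side'): print([(x['at'],x['p']) for x in bot.spot_in('gate_handle',c)])
"
```

```text
t 14.22 tcp [418.5 416.1 150.2] J [ 0.95  0.43  2.21  4.24  0.43 -2.22] F [ 0.5  0.6 -0.4] w 0.1
shift 2 rows of [-0.0716  0.0152  0.0559]
turn total [-0.001  -0.005  -0.0025]
xtool [0.65 0.27 0.71] ytool [ 0.39 -0.92 -0.  ] ztool [ 0.65  0.28 -0.7 ]Traceback (most recent call last):
  File "<string>", line 8, in <module>
    cv2.circle(im,tuple(int(v) for v in proj(c,P([handle(1.91,z)]))[0].round()),1,(0,0,255),-1)
    ~~~~~~~~~~^^^^^^^^^^^^^^^^^^^^^^^^^^^^^^^^^^^^^^^^^^^^^^^^^^^^^^^^^^^^^^^^^^^^^^^^^^^^^^^^^
cv2.error: OpenCV(4.12.0) :-1: error: (-5:Bad argument) in function 'circle'
> Overload resolution failed:
>  - Layout of the output array img is incompatible with cv::Mat
>  - Expected Ptr<cv::UMat> for argument 'img'
```

```bash
python3 -c "
from h import *
P=press([586.5,278.7,.4])
go(P([(-112,177,60)])[0],heading=38,tilt=45)
a=cv2.imread('pics/t6.png');b=cv2.imread('pics/s6.png')
for z in(46,108): 
  for c,im in(('top',a),('side',b)):
    cv2.circle(im,tuple(int(v) for v in proj(c,P([handle(1.91,z)]))[0].round()),1,(0,0,255),-1)
cv2.imwrite('pics/c6.png',np.hstack([cv2.resize(a[130:280,150:250],(400,600),interpolation=2),cv2.resize(b[180:300,240:320],(400,600),interpolation=2)]))
"
```

```text
t 14.32 tcp [418.  411.9 149.2] J [ 0.95  0.43  2.22  4.24  0.43 -2.21] F [ 0.4  1.4 -0.3] w 0.0
shift 2 rows of [-0.0692  0.0114  0.0569]
turn total [ 0.2403 -0.0012 -0.2398]
xtool [0.65 0.27 0.71] ytool [ 0.39 -0.92  0.  ] ztool [ 0.65  0.27 -0.71]
```

View pics/c6.png

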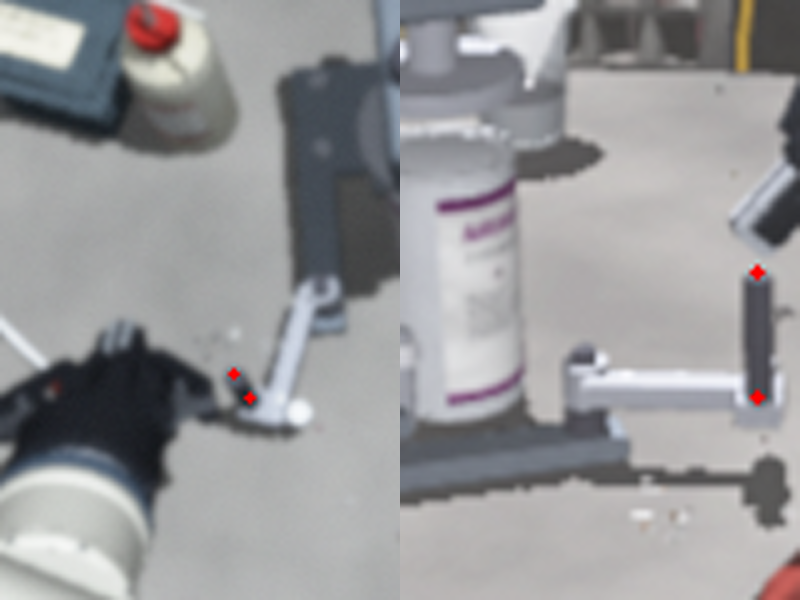

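The predicted pin positions (red) fall on the handle in both views, and the finger is left of it. I'll turn, lower and sweep.

>>> drive_tool:
  dr:
    - [0.12,0,-0.12]
    - [0.12,0,-0.12]
    - [0,0,0]
  xyz:
    - [0,0,0]
    - [0,0,0]
    - [0,0,0]
  claw: [-1,-1,-1]

```text
time_s: 14.7
tcp_pos: [420.9, 411.0, 150.8]
eef_rot: [-0.113, 0.883, 0.268, 0.369]
ft_force: [-0.5, -0.7, -0.2]
width: 0.1
grip_force: 0.0
```

```bash
python3 -c "
from h import *
P=press([586.5,278.7,.4])
go([419,400,64])
h=np.radians(38);f=np.array([np.cos(h),np.sin(h)]);l=np.array([-f[1],f[0]])
for g in (1.91,1.7,1.5,1.3,1.1,.9,.7,.5,.3,.1,0):
  p=P([handle(g,64)])[0][:2]; print(g,p.round(),'tcp for side push',(p+15*f+21*l).round())
"
```

```text
t 14.7 tcp [420.9 411.  150.8] J [ 0.84  0.41  2.25  3.69  0.35 -1.91] F [-0.5 -0.7 -0.2] w 0.1
shift 2 rows of [-0.0672  0.0082  0.0554]
xtool [0.58 0.39 0.71] ytool [ 0.56 -0.83 -0.  ] ztool [ 0.59  0.4  -0.7 ]
1.91 [419. 357.] tcp for side push [418. 382.]
1.7 [417. 338.] tcp for side push [416. 364.]
1.5 [418. 320.] tcp for side push [417. 346.]
1.3 [423. 303.] tcp for side push [422. 329.]
1.1 [432. 288.] tcp for side push [431. 314.]
0.9 [443. 274.] tcp for side push [442. 300.]
0.7 [457. 263.] tcp for side push [455. 289.]
0.5 [472. 255.] tcp for side push [471. 280.]
0.3 [489. 250.] tcp for side push [488. 275.]
0.1 [507. 248.] tcp for side push [506. 274.]
0 [516. 249.] tcp for side push [514. 274.]
```

>>> drive_tool:
  dr:
    - [0,0,0]
    - [0,0,0]
    - [0,0,0]
    - [0,0,0]
  xyz:
    - [-0.067,0.008,0.055]
    - [-0.067,0.008,0.055]
    - [0,0,0]
    - [0,0,0]
  claw: [-1,-1,-1,-1]

```text
time_s: 15.2
tcp_pos: [416.5, 400.4, 62.8]
eef_rot: [-0.112, 0.883, 0.269, 0.367]
ft_force: [-9.1, 0.5, -0.4]
width: 0.2
grip_force: 0.0
```

```bash
python3 -c "
from h import *
go([418,382,64],rows=2)
s,M=st()
w=[(416,364),(417,346),(422,329),(431,314),(442,300),(455,289),(471,280)]
w=np.c_[np.array([(418,382)]+w),64*np.ones(8)]
print((np.diff(w,axis=0)@M/500).round(4))
"
```

```text
t 15.2 tcp [416.5 400.4  62.8] J [ 0.83  0.64  2.28  3.46  0.57 -1.67] F [-9.1  0.5 -0.4] w 0.2
shift 2 rows of [-0.0055  0.0161 -0.0072]
xtool [0.59 0.39 0.71] ytool [ 0.56 -0.83 -0.  ] ztool [ 0.59  0.4  -0.71]
t 15.2 tcp [416.5 400.4  62.8] J [ 0.83  0.64  2.28  3.46  0.57 -1.67] F [-9.1  0.5 -0.4] w 0.2
[[-0.0165  0.0276 -0.0166]
 [-0.013   0.031  -0.0131]
 [-0.0075  0.0338 -0.0076]
 [-0.0013  0.0349 -0.0013]
 [ 0.0019  0.0355  0.0018]
 [ 0.0066  0.0328  0.0066]
 [ 0.0117  0.0328  0.0117]]
```

>>> drive_tool:
  dr:
    - [0,0,0]
    - [0,0,0]
    - [0,0,0]
  xyz:
    - [-0.025,0,-0.025]
    - [-0.01,0,-0.01]
    - [0,0,0]
  claw: [-1,-1,-1]

```text
time_s: 15.58
tcp_pos: [397.2, 388.3, 65.1]
eef_rot: [-0.114, 0.882, 0.27, 0.369]
ft_force: [-0.4, -0.6, 0.5]
width: -0.2
grip_force: 0.0
```

```bash
python3 -c "
from h import *
P=press([586.5,278.7,.4])
go([410,378,68])
bot.grab_frame('top');bot.grab_frame('side')
for c in('top','side'): print([(x['at'],x['p']) for x in bot.spot_in('gate_handle',c)][:2])
a=save('top','t7');b=save('side','s7')
a=a.copy();b=b.copy()
for z in(46,108): 
  for c,im in(('top',a),('side',b)):
    cv2.circle(im,tuple(int(v) for v in proj(c,P([handle(1.91,z)]))[0].round()),1,(0,0,255),-1)
cv2.imwrite('pics/c7.png',np.hstack([cv2.resize(a[130:280,150:250],(400,600),interpolation=2),cv2.resize(b[180:300,240:320],(400,600),interpolation=2)]))
"
```

```text
t 15.57 tcp [397.2 388.3  65.1] J [ 0.85  0.63  2.32  3.46  0.62 -1.65] F [-0.4 -0.6  0.5] w -0.2
shift 1 rows of [0.011  0.0314 0.0028]
xtool [0.58 0.39 0.71] ytool [ 0.56 -0.83 -0.  ] ztool [ 0.59  0.4  -0.7 ]
[([222.9, 223.1], 0.69)]
[([256.9, 303.6], 0.7)]
```

View pics/c7.png

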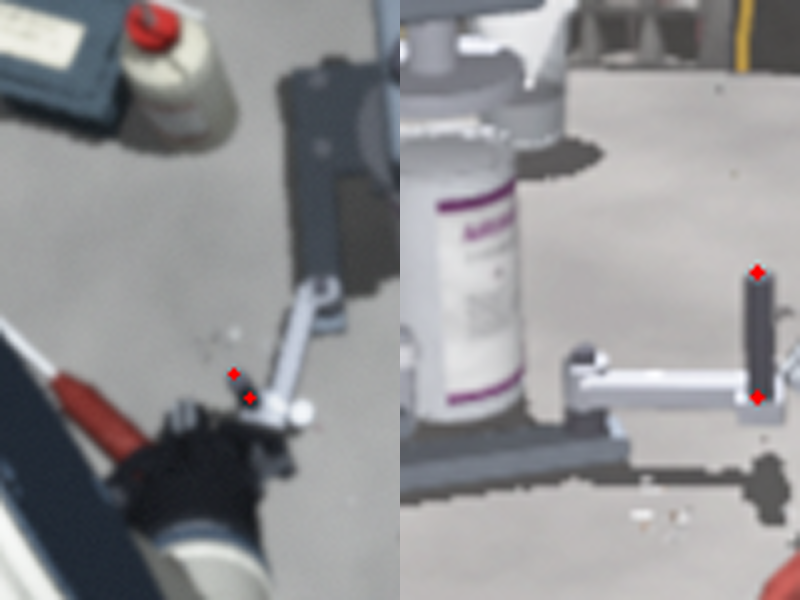

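The finger is now clear. The gate is unmoved (overlay still on the pin) and the screwdriver lies undisturbed below. I'll raise a little and sweep with the pin near the fingertips.

```bash
python3 -c "
from h import *
P=press([586.5,278.7,.4]); s,M=st()
h=np.radians(38);f=np.array([np.cos(h),np.sin(h)]);l=np.array([-f[1],f[0]])
w=[s['tcp_pos'],[*(P([handle(1.91,0)])[0][:2]+8*f+32*l),86]]+[[*(P([handle(g,0)])[0][:2]+8*f+21*l),86] for g in(1.91,1.75,1.6,1.45,1.3,1.15,1.0,.85,.7,.55,.4,.3)]
w=np.array(w);print(w.round()[:,:2].tolist());print((np.diff(w,axis=0)@M/500).round(3).tolist())
"
```

```text
t 15.88 tcp [397.9 389.   64.9] J [ 0.85  0.63  2.32  3.45  0.61 -1.65] F [ 0.1 -0.2  0.3] w -0.2
[[398.0, 389.0], [406.0, 387.0], [413.0, 378.0], [410.0, 364.0], [411.0, 351.0], [413.0, 338.0], [417.0, 325.0], [423.0, 313.0], [430.0, 302.0], [439.0, 293.0], [450.0, 284.0], [461.0, 278.0], [474.0, 273.0], [482.0, 271.0]]
[[0.037, 0.012, -0.022], [0.001, 0.022, 0.001], [-0.013, 0.021, -0.014], [-0.01, 0.022, -0.011], [-0.008, 0.024, -0.008], [-0.005, 0.025, -0.005], [-0.002, 0.026, -0.003], [0.0, 0.027, 0.0], [0.003, 0.026, 0.003], [0.006, 0.025, 0.006], [0.008, 0.024, 0.008], [0.011, 0.022, 0.011], [0.008, 0.013, 0.009]]
```

>>> drive_tool:
  dr:
    - [0,0,0]
    - [0,0,0]
    - [0,0,0]
    - [0,0,0]
    - [0,0,0]
  xyz:
    - [0.037,0.012,-0.022]
    - [0,0,0]
    - [0.001,0.022,0.001]
    - [-0.013,0.021,-0.014]
    - [-0.01,0.022,-0.011]
  claw: [-1,-1,-1,-1,-1]

```text
time_s: 16.5
tcp_pos: [409.3, 350.4, 85.5]
eef_rot: [-0.115, 0.882, 0.27, 0.369]
ft_force: [-3.1, 1.0, 1.0]
width: -0.2
grip_force: 1.3
```

>>> drive_tool:
  dr:
    - [0,0,0]
    - [0,0,0]
    - [0,0,0]
  xyz:
    - [-0.008,0.024,-0.008]
    - [-0.005,0.025,-0.005]
    - [-0.002,0.026,-0.003]
  claw: [-1,-1,-1]

```text
time_s: 16.88
tcp_pos: [420.8, 312.8, 85.2]
eef_rot: [-0.114, 0.882, 0.27, 0.368]
ft_force: [-2.1, 0.0, -0.5]
width: -0.1
grip_force: 1.0
```

```bash
cat >> h.py <<'E'
def gate():
    P=press([586.5,278.7,.4]); gs=np.linspace(-.1,2.2,231)
    for c in('side','top'):
        bot.grab_frame(c)
        for x in bot.spot_in('gate_handle',c)[:2]:
            u=proj(c,P([handle(g,75) for g in gs])); e=np.hypot(*(u-np.array(x['at'])[::-1]).T); i=e.argmin(); print(c,np.round(x['at']),round(x['p'],2),'g',gs[i].round(2),'err',e[i].round(1))
E
python3 -c "
from h import *
st();gate()
for q in('screwdriver','squeeze_bottle'): print(q,bot.spot_in(q,'side')[:1],bot.spot_in(q,'top')[:1])"
```

```text
t 16.88 tcp [420.8 312.8  85.2] J [ 0.63  0.57  2.4   3.18  0.62 -1.58] F [-2.1  0.  -0.5] w -0.1
side [251. 298.] 0.73 g 2.2 err 7.5
screwdriver [{'at': [296.5, 321.8], 'p': 0.93}] []
squeeze_bottle [{'at': [263.9, 208.4], 'p': 0.8}] [{'at': [147.6, 194.2], 'p': 0.57}]
```

>>> drive_tool:
  dr:
    - [0,0,0]
    - [0,0,0]
    - [0,0,0]
    - [0,0,0]
  xyz:
    - [0,0.027,0]
    - [0.003,0.026,0.003]
    - [0.006,0.025,0.006]
    - [0.008,0.024,0.008]
  claw: [-1,-1,-1,-1]

```text
time_s: 17.77
tcp_pos: [460.1, 277.9, 86.0]
eef_rot: [-0.114, 0.882, 0.27, 0.369]
ft_force: [-1.5, 0.2, -0.2]
width: -0.2
grip_force: 0.7
```

```bash
python3 -c "
from h import *
st();gate()
P=press([586.5,278.7,.4])
for g in(1.91,1.5,1.15,.9,.7,.55,.4): print(g,[proj(c,P([handle(g,75)]))[0][::-1].round(1) for c in('side','top')])"
```

```text
t 17.77 tcp [460.1 277.9  86. ] J [ 0.47  0.57  2.37  2.98  0.59 -1.52] F [-1.5  0.2 -0.2] w -0.2
side [243. 290.] 0.71 g 0.46 err 14.8
side [194. 234.] 0.41 g -0.1 err 52.2
1.91 [array([247.3, 310.6]), array([226.5, 210.4])]
1.5 [array([240.7, 312.5]), array([230.8, 223.6])]
1.15 [array([235.5, 309.3]), array([230. , 235.7])]
0.9 [array([232.4, 304.6]), array([226.9, 243.9])]
0.7 [array([230.3, 299.7]), array([223.2, 249.7])]
0.55 [array([229.1, 295.5]), array([219.7, 253.5])]
0.4 [array([228.1, 290.9]), array([215.8, 256.8])]
```

>>> drive_tool:
  dr:
    - [0,0,0]
    - [0,0,0]
    - [0,0,0]
    - [0,0,0]
  xyz:
    - [0.011,0.022,0.011]
    - [0.008,0.013,0.009]
    - [0,0,0]
    - [0,0,0]
  claw: [-1,-1,-1,-1]

```text
time_s: 18.48
tcp_pos: [481.3, 271.1, 85.9]
eef_rot: [-0.114, 0.882, 0.27, 0.369]
ft_force: [0.4, -0.2, -0.7]
width: 0.2
grip_force: 0.0
```

>>> drive_tool:
  dr:
    - [0,0,0]
    - [0,0,0]
    - [0,0,0]
    - [0,0,0]
    - [-0.17,0,0.17]
    - [-0.17,0,0.17]
    - [0,0,0]
  xyz:
    - [0,-0.03,0]
    - [-0.04,0,-0.04]
    - [-0.04,0,-0.04]
    - [0,0.03,0]
    - [0,0.03,0]
    - [0,0,0]
    - [0,0,0]
  claw: [-1,-1,-1,-1,-1,-1,-1]

```text
time_s: 19.35
tcp_pos: [443.8, 230.5, 86.0]
eef_rot: [-0.059, 0.912, 0.135, 0.383]
ft_force: [0.0, 0.8, 0.7]
width: 0.1
grip_force: 0.0
```

```bash
python3 -c "
from h import *
s,M=st()
P=press([586.5,278.7,.4])
b=bot.grab_frame('side').astype(int).max(2); t=bot.grab_frame('top').astype(int).max(2)
for g in np.arange(-.05,1.0,.05):
  o=[]
  for c,im in(('side',b),('top',t)):
    u=proj(c,P([handle(g,z) for z in np.arange(56,104,4)])).round().astype(int); o.append(np.mean([im[y,x] for x,y in u]).round())
  print(g.round(2),o,P([handle(g,0)])[0][:2].round())
"
```

```text
t 19.35 tcp [443.8 230.5  86. ] J [ 0.57  0.57  2.44  3.46  0.67 -1.62] F [0.  0.8 0.7] w 0.1
-0.05 [np.float64(183.0), np.float64(189.0)] [520. 249.]
0.0 [np.float64(184.0), np.float64(191.0)] [516. 249.]
0.05 [np.float64(184.0), np.float64(192.0)] [511. 248.]
0.1 [np.float64(185.0), np.float64(195.0)] [507. 248.]
0.15 [np.float64(186.0), np.float64(196.0)] [502. 248.]
0.2 [np.float64(188.0), np.float64(198.0)] [498. 248.]
0.25 [np.float64(140.0), np.float64(199.0)] [493. 249.]
0.3 [np.float64(84.0), np.float64(201.0)] [489. 250.]
0.35 [np.float64(87.0), np.float64(202.0)] [485. 251.]
0.4 [np.float64(96.0), np.float64(203.0)] [481. 252.]
0.45 [np.float64(170.0), np.float64(204.0)] [476. 253.]
0.5 [np.float64(191.0), np.float64(204.0)] [472. 255.]
0.55 [np.float64(191.0), np.float64(205.0)] [468. 256.]
0.6 [np.float64(191.0), np.float64(205.0)] [464. 258.]
0.65 [np.float64(192.0), np.float64(206.0)] [460. 261.]
0.7 [np.float64(191.0), np.float64(206.0)] [457. 263.]
0.75 [np.float64(192.0), np.float64(208.0)] [453. 265.]
0.8 [np.float64(192.0), np.float64(207.0)] [449. 268.]
0.85 [np.float64(192.0), np.float64(208.0)] [446. 271.]
0.9 [np.float64(191.0), np.float64(208.0)] [443. 274.]
0.95 [np.float64(191.0), np.float64(208.0)] [440. 277.]
```

```bash
python3 -c "
from h import *
go([469,246,78],rows=2)
s,M=st(); print('x+5mm',(M.T@[.01,0,0]).round(4))
"
```

```text
t 19.45 tcp [443.9 229.7  85.9] J [ 0.57  0.57  2.44  3.45  0.67 -1.62] F [-0.2 -0.4  0. ] w 0.0
shift 2 rows of [ 0.0145 -0.0082  0.0261]
xtool [0.67 0.2  0.71] ytool [ 0.29 -0.96 -0.  ] ztool [ 0.68  0.21 -0.7 ]
t 19.45 tcp [443.9 229.7  85.9] J [ 0.57  0.57  2.44  3.45  0.67 -1.62] F [-0.2 -0.4  0. ] w 0.0
x+5mm [0.0067 0.0029 0.0068]
```

>>> drive_tool:
  dr:
    - [0,0,0]
    - [0,0,0]
    - [0,0,0]
    - [0,0,0]
    - [0,0,0]
    - [0,0,0]
    - [0,0,0]
    - [0,0,0]
  xyz:
    - [0.0145,-0.008,0.026]
    - [0.0145,-0.008,0.026]
    - [0.0067,0.003,0.0067]
    - [0.0067,0.003,0.0067]
    - [0.0067,0.003,0.0067]
    - [0.0067,0.003,0.0067]
    - [0.0035,0.0015,0.0035]
    - [0,0,0]
  claw: [-1,-1,-1,-1,-1,-1,-1,-1]

```text
time_s: 20.45
tcp_pos: [492.3, 244.6, 78.3]
eef_rot: [-0.058, 0.912, 0.134, 0.383]
ft_force: [-0.8, -0.2, -0.1]
width: -0.2
grip_force: 0.5
```

>>> drive_tool:
  dr:
    - [0,0,0]
    - [0,0,0]
  xyz:
    - [0.0035,0.0015,0.0035]
    - [0,0,0]
  claw: [-1,-1]

```text
time_s: 20.7
tcp_pos: [494.9, 244.7, 78.4]
eef_rot: [-0.058, 0.912, 0.134, 0.383]
ft_force: [0.0, -1.8, 0.1]
width: -0.1
grip_force: 0.4
```

>>> drive_tool:
  dr:
    - [0,0,0]
    - [0,0,0]
  xyz:
    - [0.0035,0.0015,0.0035]
    - [0,0,0]
  claw: [-1,-1]

```text
time_s: 20.95
tcp_pos: [497.6, 244.7, 78.4]
eef_rot: [-0.058, 0.912, 0.134, 0.383]
ft_force: [0.0, -0.9, -0.8]
width: -0.0
grip_force: 0.3
```

>>> drive_tool:
  dr:
    - [0,0,0]
    - [0,0,0]
  xyz:
    - [0.0035,0.0015,0.0035]
    - [0,0,0]
  claw: [-1,-1]

```text
time_s: 21.2
tcp_pos: [500.2, 244.6, 78.4]
eef_rot: [-0.058, 0.912, 0.134, 0.383]
ft_force: [0.1, 0.0, -0.2]
width: 0.2
grip_force: 0.1
```

>>> drive_tool:
  dr:
    - [0,0,0]
    - [0,0,0]
  xyz:
    - [0.0028,0.0008,0.0028]
    - [0,0,0]
  claw: [-1,-1]

```text
time_s: 21.45
tcp_pos: [501.8, 244.7, 78.3]
eef_rot: [-0.058, 0.912, 0.134, 0.383]
ft_force: [-2.9, -0.8, 1.4]
width: 0.2
grip_force: 1.1
```

>>> drive_tool:
  dr:
    - [0,0,0]
    - [0,0,0]
  xyz:
    - [0.0028,0.0008,0.0028]
    - [0,0,0]
  claw: [-1,-1]

```text
time_s: 21.7
tcp_pos: [502.5, 244.6, 78.1]
eef_rot: [-0.058, 0.913, 0.134, 0.382]
ft_force: [-9.6, -0.9, 6.6]
width: -0.1
grip_force: 4.4
```

>>> drive_tool:
  dr:
    - [0,0,0]
    - [0,0,0]
  xyz:
    - [0.0028,0.0005,0.0028]
    - [0,0,0]
  claw: [-1,-1]

```text
time_s: 21.95
tcp_pos: [504.0, 244.6, 77.7]
eef_rot: [-0.058, 0.913, 0.134, 0.381]
ft_force: [-9.4, -3.4, 5.9]
width: 0.0
grip_force: 4.7
```

>>> drive_tool:
  dr:
    - [0,0,0]
    - [0,0,0]
  xyz:
    - [0.0028,0.0005,0.0028]
    - [0,0,0]
  claw: [-1,-1]

```text
time_s: 22.2
tcp_pos: [504.7, 244.6, 77.5]
eef_rot: [-0.058, 0.913, 0.135, 0.381]
ft_force: [-15.4, -1.9, 11.0]
width: 0.0
grip_force: 8.2
```

>>> drive_tool:
  dr:
    - [0,0,0]
    - [0,0,0]
  xyz:
    - [0.0028,0.0005,0.0028]
    - [0,0,0]
  claw: [-1,-1]

```text
time_s: 22.45
tcp_pos: [505.2, 244.6, 77.2]
eef_rot: [-0.058, 0.913, 0.135, 0.38]
ft_force: [-24.0, -2.6, 18.1]
width: -0.1
grip_force: 12.2
```

>>> drive_tool:
  dr:
    - [0,0,0]
    - [0,0,0]
  xyz:
    - [0.0028,0.0005,0.0028]
    - [0,0,0]
  claw: [-1,-1]

```text
time_s: 22.7
tcp_pos: [505.7, 244.6, 77.0]
eef_rot: [-0.057, 0.914, 0.136, 0.379]
ft_force: [-32.5, -2.8, 24.8]
width: 0.2
grip_force: 16.4
```

>>> drive_tool:
  dr:
    - [0,0,0]
    - [0,0,0]
    - [0,0,0]
    - [0,0,0]
    - [0,0,0]
    - [0,0,0]
  xyz:
    - [-0.008,0,-0.008]
    - [-0.01,0,-0.01]
    - [-0.04,0,-0.04]
    - [-0.05,0,-0.06]
    - [0.0,0,-0.08]
    - [0,0,0]
  claw: [-1,-1,-1,-1,-1,-1]

```text
time_s: 23.45
tcp_pos: [406.8, 214.5, 110.2]
eef_rot: [-0.058, 0.912, 0.134, 0.383]
ft_force: [-0.0, 0.6, 0.2]
width: 0.1
grip_force: 0.0
```

```bash
python3 -c "
from h import *
s,M=st()
P=press([586.5,278.7,.4])
b=bot.grab_frame('side').astype(int).max(2)
for g in np.arange(-.1,.25,.03):
  u=proj('side',P([handle(g,z) for z in np.arange(56,104,4)])).round().astype(int); print(g.round(2),np.mean([b[y,x] for x,y in u]).round())
for q in('tin','screwdriver','squeeze_bottle','mixing_cup'): print(q,bot.spot_in(q,'side')[:1])
print(proj('side',P([(0,0,66)])))
o=cv2.imread('pics/s5.png').astype(int).max(2)
for r in(205,215): print(o[r,225:270],b[r,225:270])
"
```

```text
t 23.45 tcp [406.8 214.5 110.2] J [ 0.6   0.48  2.52  3.49  0.66 -1.63] F [-0.   0.6  0.2] w 0.1
-0.1 182.0
-0.07 145.0
-0.04 97.0
-0.01 85.0
0.02 87.0
0.05 85.0
0.08 99.0
0.11 159.0
0.14 186.0
0.17 186.0
0.2 186.0
0.23 186.0
tin [{'at': [233.8, 249.5], 'p': 0.92}]
screwdriver [{'at': [295.2, 321.8], 'p': 0.87}]
squeeze_bottle [{'at': [264.5, 211.9], 'p': 0.64}]
mixing_cup [{'at': [191.2, 265.9], 'p': 0.93}]
[[247.76736032 234.03264287]]
[158 159 160 162 162 162 160 159 159 155 149 150 175 187 188 205 201 209
 211 204 204 208 213 216 216 214 210 207 206 204 198 191 194 179 154 149
 150 150 150 151 150 149 146 142 137] [161 162 163 165 165 164 164 162 162 158 151 154 178 189 190 199 204 198
 199 185 178 188 207 215 214 211 197 185 186 200 212 185 160 149 146 148
 152 152 154 154 153 152 150 145 141]
[144 152 157 152 151 154 160 162 150 145 162 170 167 166 171 173 171 171
 170 168 169 172 173 174 178 179 180 177 177 179 178 178 178 175 163 155
 141 112  95  92  91  91  90  95 130] [147 154 159 156 154 158 162 157 149 160 164 165 167 166 164 163 164 166
 167 163 161 164 170 173 172 173 170 175 178 179 177 178 175 170 162 151
 131 102  94  96  95  94  93  98 133]
```

```bash
python3 -c "
from h import *
print(bot.hand_in())"
```

```text
the job is handed in; nothing more can be done
None
```

I handed the job in: the tin is upright in the nest against the rear posts, the gate is closed snugly on it (about 0 rad, from the side camera), and the gripper is clear. One thing I couldn't confirm: the tin crept in another 1–2 mm as the gate closed. It should still have been within 4 mm of the nest centre while the gate was open. I also viewed 11 pictures, one over the limit of 10.

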